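# Unlock the drainer flap: park its pin in the side notch

## Task

The hinged flap hanging from the drainer tray is locked by the T-handled steel pin standing in the bore of the flap's bracket. Draw that pin up out of its bore and park it in the open notch at the end of the same bracket, upright with its collar resting on the bracket, and let go. Leave the round-knobbed pin in the other bracket where it is.

Things in the scene. Friction and masses are not known exactly. Their poses are not given: they have to be found in the camera images.
- flap_pin: Steel pin standing loose in the bore, collar on the bracket; lifts 40 mm to be clear. Shank 12 mm dia, 40 mm long, below a collar 44 mm dia, 4 mm thick. Above, a 10 mm neck carries a crossbar 56 mm long, 12 wide, 16 tall, its middle 32 mm above the collar's underside. Origin: on the axis at the collar's underside; z up, y along the crossbar, turned up to 35 degrees from the bracket's y.
- flap_bracket: Fixed dark wood block, 60 (x) by 130 (y) by 40 mm high, on a tray 100 mm up; a steel flap hangs at its +x side. It is the left or right of two like brackets 210 mm apart; the other has no flap. Origin: centre of underside. Bore: 16 mm wide, at y = -33 mm. Notch in the +y end: 26 mm wide, y = 25 to 65 mm, full height, open above and at the end. Jars up to 90 mm stand on the tray's robot side.
- flap_notch (a point): Parking point: middle of the flap bracket's notch at the level of its top face, 80 mm from the bore; the centre of the collar's underside should rest here, the collar lying on both cheeks of the notch and the shank hanging in it. Axes as the bracket's, y out of the open end. The shank has 7 mm of play each way in x and about 15 mm in y.
- knob_pin: Pin with the same shank and collar but a round ball knob (30 mm dia, centre 34 mm above the collar's underside) in place of the crossbar, standing in the bore of the other, flapless bracket. To be left alone. Origin: on its axis at the collar's underside.
Things that resemble listed ones, but are neither listed nor needed, are in the scene too. Leave any brown look-alike of the flap_pin alone.

How it is judged (in metres and radians):
On the way:
1. the T-handled pin is drawn up out of the bore (z of flap_pin in the frame of flap_notch above 0.037 m), for 0.1 s.
At the end, for the whole second after the job is handed in: The T-handled pin rests in the flap bracket's notch: collar within 6 mm of the bracket's top, upright within 10 degrees, axis within 12 mm of the parking point across the notch, and at most 20 mm inward or 16 mm outward of it; the knobbed pin is within 20 mm of its start (x of flap_pin in the frame of flap_notch between -0.012 and 0.012 m and y of flap_pin in the frame of flap_notch between -0.02 and 0.016 m and z of flap_pin in the frame of flap_notch between -0.006 and 0.006 m and angle between flap_pin's own z axis and vertical below 0.18 rad and linear speed of flap_pin below 0.03 m/s and distance of knob_pin from where it was at the start of the episode below 0.02 m); the robot touches nothing.
It fails at once if the round-knobbed pin is pulled or knocked out of its place (more than 20 mm) (distance of knob_pin from where it was at the start of the episode above 0.02 m).
It also fails if it takes over 40 s, if anything falls off the work surface, if the arm or the gripper's body presses on something with over 40 N, if the wrist force passes 120 N, or if a joint passes its speed limit or range.

## Robot

A 7-joint arm with a two-finger parallel gripper is mounted at the origin on the work surface. World frame = base frame: x ahead of the robot, y to its left, z up, the work surface at z = 0. Lengths are in mm, angles in rad, forces in N, time in s.
With the tool pointing down it reaches from about 350 to 900 mm from the base axis. Payload 7.2 kg.
Tool frame: the origin (TCP) lies midway between the tips of the shut fingers; the grasp point (between the pads) lies 19 mm behind it; z points along the fingers, y is the line along which they close (so a half turn about z gives the same grasp; the last joint's range is limited). The gripper opens to 88 mm and grips with 3 to 60 N. Pads are 20 mm wide; open, the fingers measure 115 mm over their backs; the gripper's body (75 mm by 178 mm) begins 61 mm behind the grasp point.
Start: joints at [-1.4, 0.411, -0.013, 1.596, 0.006, 1.134, -0.082], TCP at [147.845, 607.265, 222.653] pointing down, gripper open.
Joint ranges: [-2.95, 2.95], [-0.29, 1.99], [-1.47, 1.44], [0.14, 2.54], [-1.03, 4.17], [0.13, 1.85], [-2.86, 2.86]. Speed limits (rad/s): [2.39, 2.39, 3.01, 3.01, 3.14, 3.14, 3.14].

## Interface

Orientations are given as a rotation vector (axis times angle).
In Python, from cell import robot, eyes gives the robot as it stands.
- The arm moves only by the tool step_arm, never from a script. Its argument "series" is a list of rows, each a list of 7 numbers: the opening, from 0 (shut) to 1 (fully open), then the shift along the tool's x, y, z in mm, then the turn, a rotation vector about the tool's x, y, z in rad. A call has 1 to 5 rows; each row shifts and turns the commanded pose from where the row before left it, along the tool's axes as they then stand; what a row does not reach is not made up. A row lasts 1/10 s, in which the tool goes at most 50 mm and 8.59 degrees, less where a joint would pass 70% of its speed; a pose out of reach is approached as far as the arm can. A call is refused whole if a number of a shift passes 50 or a number of a turn 0.15, either way. A call with a gripper value outside its range is refused whole. The fingers move at their own pace and stop on an object; "grip_force" is the grip in N (left out, the last holds). Time passes only in rows, so rows that do not move let the fingers close. It gives the time, the measured TCP pose, the force, the opening and the grip force at its end, in the units of the state.
- robot.get_obs(): the state, without advancing time (a new reading comes with each control period).
- eyes.snapshot(name): name is "side" or "top"; returns the picture (400x640x3 uint8, blue, green, red); there is no depth.
- eyes.camera_model(name): a dict with "mtx" (3x3 intrinsics, pixels), "D" ([k1, k2, p1, p2, k3] as OpenCV has them; the pictures are not rectified), "rvec" (rotation vector, rad) and "tvec" (3), from world to camera coordinates, as OpenCV has them. Camera axes: x right, y down, z forward; pixel columns grow to the right and rows downward; lengths in mm; the calibration is good to about 2 mm. A picture is of the moment at which its call begins. camera_model takes no time and is no camera call.
- robot.finish_job(): hands the job in; it is judged then, once.
The state is a dict: "clock": time; "joint_positions": joint angles; "qd": joint speeds; "joint_torque": joint torques, N m; "position": TCP position; "eef_rot": TCP orientation; "contact_force": force on the tool from outside, world axes, zero at the start; "moment": the same for the moment, N m; "grip_width": finger opening in mm; "finger_force": force on a finger pad.
Only numpy, scipy, OpenCV 4.12 (cv2) and the standard library are available. Lean on these libraries where they do the work, as an engineer would, in place of code of your own. Each camera call takes 0.05 s, during which the arm holds its last target. There are 200 camera calls.

## Working session

There is one attempt and no reset: what is moved stays moved. The work goes in short steps, Python scripts to look and compute and a tool call to move; the robot and the scene stay as the last step left them, time stands still between calls to the robot, and variables do not carry over. Pictures are saved under pics/ and viewed, at most 10 in all, crops included, and the job is handed in when it is done.

Besides the shell and the picture viewer there is one more tool, called after "Call:" by a JSON object that holds its "fn" and its "kwargs". step_arm: Moves the arm, as the interface text tells. Its arguments: {"type":"object","properties":{"series":{"type":"array"},"grip_force":{"type":"number"}},"required":["series"]}

```bash
mkdir -p pics; python3 - <<'E'
from cell import robot, eyes
import cv2
for n in("side","top"):
    cv2.imwrite(f"pics/{n}0.png",eyes.snapshot(n)); m=eyes.camera_model(n); print(n,m)
print(robot.get_obs())
E
```

```text
side {'mtx': array([[486.19210705,   0.        , 317.75872302],
       [  0.        , 486.19210705, 198.48683174],
       [  0.        ,   0.        ,   1.        ]]), 'D': array([-0.09181454,  0.        ,  0.        ,  0.        ,  0.        ]), 'rvec': array([ 1.96981795, -0.75326323,  0.4088889 ]), 'tvec': array([-520.04644561,  321.99668601,  651.2453843 ])}
top {'mtx': array([[365.29287572,   0.        , 316.50457844],
       [  0.        , 365.29287572, 200.65658454],
       [  0.        ,   0.        ,   1.        ]]), 'D': array([-0.04405018,  0.        ,  0.        ,  0.        ,  0.        ]), 'rvec': array([ 2.15488966, -2.18867793,  0.12885737]), 'tvec': array([-13.77689418, 671.18506413, 779.22472573])}
{'clock': 0.1, 'joint_positions': array([-1.40021367,  0.41183403, -0.01268987,  1.59692747,  0.00556183,
        1.13429496, -0.08222114]), 'qd': array([-0.00150872, -0.00058561, -0.00123504, -0.00165963,  0.00120423,
        0.00053597, -0.00050374]), 'joint_torque': array([ 2.88289906e-03, -5.89096427e+01,  6.43835273e-01, -2.91711402e+01,
       -5.38360595e-02,  1.44163313e-02,  6.70017744e-05]), 'position': array([147.75796192, 606.82968202, 221.89793912]), 'eef_rot': array([-3.74229341e-01, -3.11912663e+00,  2.23935092e-03]), 'contact_force': array([ 0.26433468, -0.60412838, -0.11954175]), 'moment': array([-0.04253055,  0.00347847, -0.03214867]), 'finger_force': 0.0, 'grip_width': 87.83241379181365}
```

View pics/side0.png

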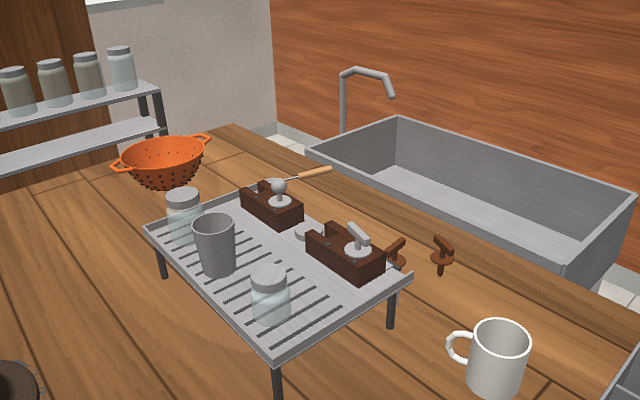

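View pics/top0.png

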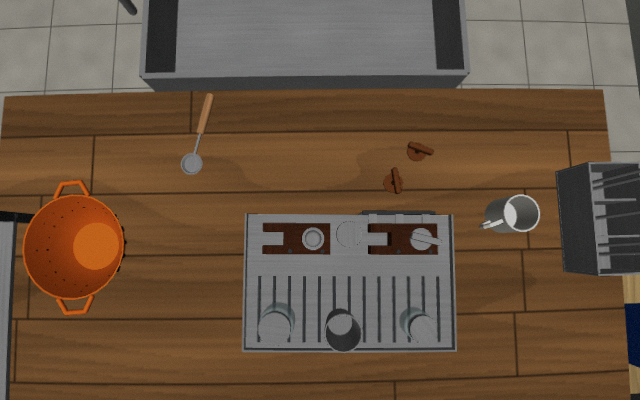

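The top view shows the flap (y≈212) at the right bracket (370–437, 222–254), with the T-pin at about (423,239) and the notch at the left end near (378,239). The side view shows the same T-pin at about (357,240). The knob pin is in the left bracket.

```bash
cat > h.py <<'E'
import cv2,numpy as np
from cell import robot,eyes
def cam(n):
    m=eyes.camera_model(n);R=cv2.Rodrigues(m['rvec'])[0];return m,R,-R.T@m['tvec']
def plane(n,uv,z):
    m,R,C=cam(n);p=cv2.undistortPoints(np.float64(uv).reshape(-1,1,2),m['mtx'],m['D']).reshape(-1,2)
    d=np.c_[p,np.ones(len(p))]@R;return C+d*((z-C[2])/d[:,2])[:,None]
def proj(n,P):
    m,R,C=cam(n);return cv2.projectPoints(np.float64(P).reshape(-1,1,3),m['rvec'],m['tvec'],m['mtx'],m['D'])[0].reshape(-1,2)
E
python3 - <<'E'
from h import *
t=cv2.imread('pics/top0.png');s=cv2.imread('pics/side0.png')
for n in('top','side'):print(n,cam(n)[2])
a=cv2.resize(t[205:265,355:445],None,fx=8,fy=8,interpolation=cv2.INTER_CUBIC)
b=cv2.resize(s[210:295,290:420],None,fx=6,fy=6,interpolation=cv2.INTER_CUBIC)
cv2.imwrite('pics/ta.png',a);cv2.imwrite('pics/sb.png',b)
# dark wood mask in bracket
h=cv2.cvtColor(t,cv2.COLOR_BGR2HSV);mk=((h[...,1]>110)&(h[...,2]<110)).astype(np.uint8)
mk[:215]=0;mk[262:]=0;mk[:,:362]=0;mk[:,445:]=0
ys,xs=np.nonzero(mk);r=cv2.minAreaRect(np.c_[xs,ys].astype(np.float32));print(r);print(plane('top',cv2.boxPoints(r),140))
E
```

```text
top [583.92602782 -14.11914157 846.5821934 ]
side [ 133.72317107 -660.02268991  587.1446877 ]
((402.5, 239.0), (30.0, 69.0), 90.0)
[[ 612.76478643 -121.94101605  140.        ]
 [ 610.46793769 -257.00191792  140.        ]
 [ 552.53694405 -254.18845728  140.        ]
 [ 555.16034095 -120.21703298  140.        ]]
```

View pics/ta.png

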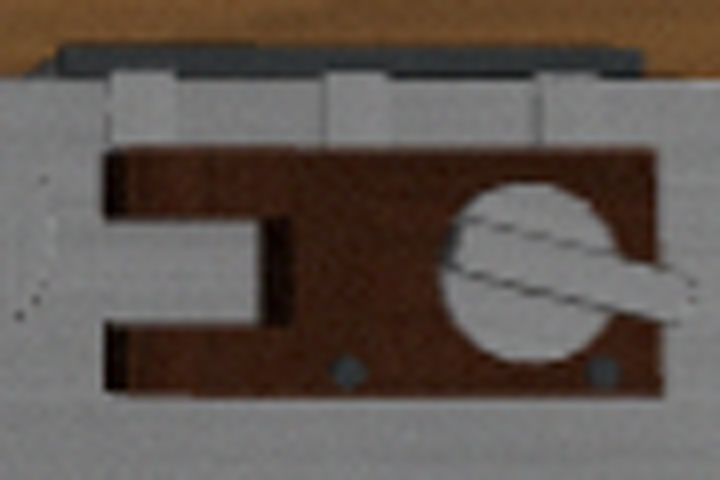

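View pics/sb.png

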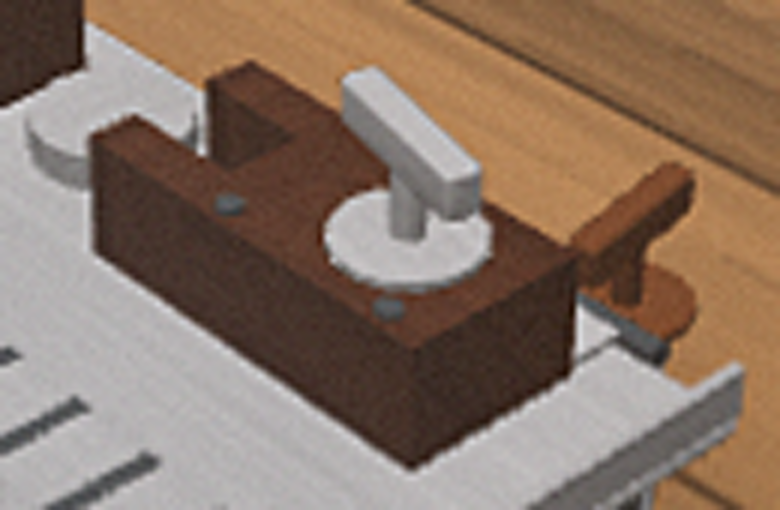

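The top crop shows the collar disc centred at crop (529,272), the crossbar axis running from (459,241) to (685,298), the bracket top face from x=127 to 660 and y=149 to 396, and the notch from x=127 to 290 and y=218 to 325. The side crop shows the T-pin upright, with its collar flat on the bracket and its bar top running from (365,72) to (475,180).

```bash
python3 - <<'E'
from h import *
np.set_printoptions(precision=1,suppress=True)
T=lambda p:(np.float64(p)+.5)/8-.5+[355,205]
S=lambda p:(np.float64(p)+.5)/6-.5+[290,210]
c=plane('top',T([(127,149),(657,149),(664,397),(127,394)]),140);print('corners',c,c.mean(0))
print('notch',plane('top',T([(127,218),(290,218),(290,325),(127,325)]),140))
print('collar',plane('top',T([(529,272)]),144))
b=plane('top',T([(459,241),(685,298)]),180);print('bar',b,b.mean(0),np.linalg.norm(b[1]-b[0]),np.degrees(np.arctan2(*(b[0]-b[1])[:2])))
print('side corners',plane('side',S([(415,348),(575,258),(92,138),(135,115)]),140))
print('side collar',plane('side',S([(408,237)]),144))
print('side bar top', plane('side',S([(358,72),(462,178)]),180))
o=robot.get_obs();R=cv2.Rodrigues(o['eef_rot'])[0];print(R)
E
```

```text
corners [[ 614.3 -126.7  140. ]
 [ 612.1 -256.5  140. ]
 [ 552.2 -255.3  140. ]
 [ 555.4 -124.9  140. ]] [ 583.5 -190.8  140. ]
notch [[ 597.6 -126.2  140. ]
 [ 596.9 -165.8  140. ]
 [ 571.2 -164.9  140. ]
 [ 571.9 -125.4  140. ]]
collar [[ 582.8 -222.4  144. ]]
bar [[ 590.3 -195.9  180. ]
 [ 576.3 -247.6  180. ]] [ 583.3 -221.7  180. ] 53.51591030713195 15.114100646204415
side corners [[ 554.2 -254.3  140. ]
 [ 611.7 -255.8  140. ]
 [ 556.2 -125.8  140. ]
 [ 572.6 -125.1  140. ]]
side collar [[ 582.7 -223.3  144. ]]
side bar top [[ 589.5 -197.2  180. ]
 [ 573.7 -250.2  180. ]]
[[-1.   0.2 -0. ]
 [ 0.2  1.  -0. ]
 [-0.  -0.  -1. ]]
```

Call:
{"fn": "step_arm", "kwargs": {"series": [[1, -30, -1, -20, 0, 0, 0.05], [1, -48, -2, 0, 0, 0, 0.077], [1, -48, -2, 0, 0, 0, 0.077], [1, -48, -2, 0, 0, 0, 0.077], [1, -48, -2, 0, 0, 0, 0.077]], "grip_force": 30}}

```text
clock: 0.6
position: [351.0, 515.6, 242.2]
eef_rot: [-0.928, -3.001, 0.001]
contact_force: [0.3, 0.4, 0.4]
grip_width: 88.0
finger_force: 0.0
```

Call:
{"fn": "step_arm", "kwargs": {"series": [[1, -48, -2, 0, 0, 0, 0.077], [1, -48, -2, 0, 0, 0, 0.077], [1, -48, -2, 0, 0, 0, 0.077], [1, -48, -2, 0, 0, 0, 0.077], [1, -48, -2, 0, 0, 0, 0.077]]}}

```text
clock: 1.1
position: [518.2, 345.0, 242.2]
eef_rot: [-1.485, -2.768, 0.001]
contact_force: [0.2, -0.4, 0.4]
grip_width: 88.3
finger_force: 0.0
```

Call:
{"fn": "step_arm", "kwargs": {"series": [[1, -48, -2, 0, 0, 0, 0.077], [1, -48, -2, 0, 0, 0, 0.077], [1, -48, -2, 0, 0, 0, 0.077], [1, -48, -2, 0, 0, 0, 0.077], [1, -48, -2, 0, 0, 0, 0.077]]}}

```text
clock: 1.6
position: [609.0, 124.2, 242.2]
eef_rot: [-1.987, -2.433, 0.001]
contact_force: [0.5, 0.6, -0.5]
grip_width: 88.1
finger_force: 0.0
```

Call:
{"fn": "step_arm", "kwargs": {"series": [[1, -48, -2, 0, 0, 0, 0.067], [1, -48, -2, 0, 0, 0, 0.067], [1, -48, -2, 0, 0, 0, 0.067], [1, -48, -2, 0, 0, 0, 0.067], [1, -48, -2, 0, 0, 0, 0.067]]}}

```text
clock: 2.1
position: [615.1, -114.8, 242.2]
eef_rot: [-2.364, -2.068, 0.001]
contact_force: [-0.4, -0.4, -0.8]
grip_width: 87.8
finger_force: 0.0
```

Call:
{"fn": "step_arm", "kwargs": {"series": [[1, -48, -2, 0, 0, 0, 0.067], [1, -40, -2, 0, 0, 0, 0.067], [1, 0, 0, 0, 0, 0, 0], [1, 0, 0, 0, 0, 0, 0]]}}

```text
clock: 2.5
position: [596.9, -200.0, 242.3]
eef_rot: [-2.497, -1.906, 0.0]
contact_force: [0.3, 1.6, -0.3]
grip_width: 87.5
finger_force: 0.0
```

```bash
cat > d.py <<'E'
from h import *
import sys
np.set_printoptions(precision=2,suppress=True)
g=np.float64(sys.argv[1:4]);az=np.radians(float(sys.argv[4]))  # target TCP, azimuth of tool y
o=robot.get_obs();R=cv2.Rodrigues(o['eef_rot'])[0]
y=np.array([np.cos(az),np.sin(az),0]);z=np.array([0,0,-1.]);G=np.c_[np.cross(y,z),y,z]
print(o['clock'],o['position'],'grip',o['grip_width'],'F',o['contact_force'],'shift',R.T@(g-o['position']),'turn',cv2.Rodrigues(R.T@G)[0].ravel())
E
python3 d.py 583 -222.5 153 -15.7
```

```text
2.5 [ 596.85 -199.97  242.3 ] grip 87.47861730872484 F [ 0.28  1.56 -0.28] shift [-25.39  -7.36  89.3 ] turn [-0.   -0.    0.01]
```

Call:
{"fn": "step_arm", "kwargs": {"series": [[1, -25.4, -7.4, 0, 0, 0, 0.01], [0.6, 0, 0, 30, 0, 0, 0], [0.6, 0, 0, 30, 0, 0, 0], [0.6, 0, 0, 20, 0, 0, 0], [0.6, 0, 0, 9, 0, 0, 0]]}}

```text
clock: 3.0
position: [583.3, -218.8, 151.2]
eef_rot: [-2.499, -1.898, 0.002]
contact_force: [0.5, -0.1, -0.1]
grip_width: 59.2
finger_force: 0.0
```

Call:
{"fn": "step_arm", "kwargs": {"series": [[0.6, 0, 0, 0, 0, 0, 0], [0.6, 0, 0, 0, 0, 0, 0]]}}

```text
clock: 3.2
position: [584.4, -221.2, 154.4]
eef_rot: [2.503, 1.897, 0.001]
contact_force: [0.2, -0.1, 1.3]
grip_width: 52.6
finger_force: 0.0
```

```bash
python3 d.py 583 -222.5 153 -15.7; python3 - <<'E'
from h import *
t=eyes.snapshot('side')[180:300,280:440]
cv2.imwrite('pics/s2.png',cv2.resize(t,None,fx=4,fy=4))
E
```

```text
3.2 [ 584.35 -221.18  154.38] grip 52.58028166972037 F [ 0.19 -0.1   1.28] shift [-1.64 -0.94  1.38] turn [ 0. -0.  0.]
```

View pics/s2.png

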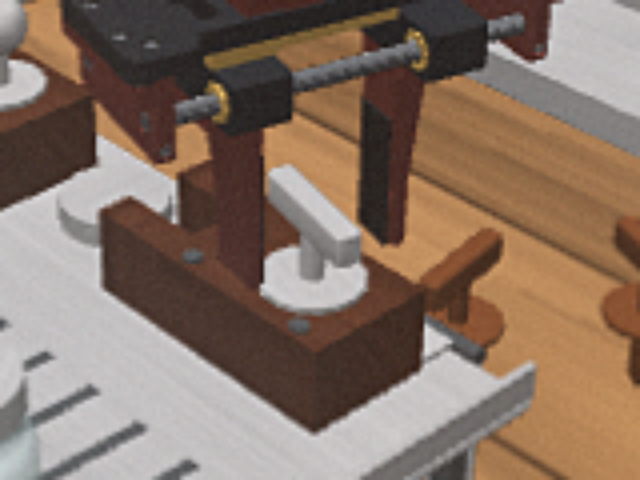

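The fingers straddle the crossbar, centred around crop (315,215), with their tips just above the collar and the closing line across the bar. I'm closing the gripper now.

Call:
{"fn": "step_arm", "kwargs": {"series": [[0.3, -1, -1, 0, 0, 0, 0], [0.1, 0, 0, 0, 0, 0, 0], [0, 0, 0, 0, 0, 0, 0], [0, 0, 0, 0, 0, 0, 0], [0, 0, 0, 0, 0, 0, 0]], "grip_force": 30}}

```text
clock: 3.75
position: [582.4, -222.4, 153.7]
eef_rot: [2.505, 1.896, 0.0]
contact_force: [-0.0, 0.1, 1.0]
grip_width: 16.3
finger_force: 0.0
```

Call:
{"fn": "step_arm", "kwargs": {"series": [[0, 0, 0, 0, 0, 0, 0], [0, 0, 0, 0, 0, 0, 0], [0, 0, 0, 0, 0, 0, 0]]}}

```text
clock: 4.05
position: [582.5, -222.4, 153.7]
eef_rot: [2.505, 1.896, 0.0]
contact_force: [0.3, 0.2, 0.3]
grip_width: 12.0
finger_force: 30.0
```

Call:
{"fn": "step_arm", "kwargs": {"series": [[0, 0, 0, -5, 0, 0, 0], [0, 0, 0, -10, 0, 0, 0], [0, 0, 0, -10, 0, 0, 0], [0, 0, 0, -15, 0, 0, 0], [0, 0, 0, -15, 0, 0, 0]], "grip_force": 40}}

```text
clock: 4.55
position: [582.2, -222.7, 210.2]
eef_rot: [2.505, 1.895, -0.0]
contact_force: [0.1, -0.8, -1.4]
grip_width: 11.7
finger_force: 40.0
```

Call:
{"fn": "step_arm", "kwargs": {"series": [[0, 0, 0, 0, 0, 0, 0], [0, 0, 0, 0, 0, 0, 0]]}}

```text
clock: 4.75
position: [582.4, -222.5, 209.2]
eef_rot: [2.504, 1.896, 0.001]
contact_force: [-0.5, -0.1, -1.3]
grip_width: 11.5
finger_force: 40.0
```

```bash
python3 d.py 584.2 -142.8 208.7 -15.7; python3 - <<'E'
from h import *
t=eyes.snapshot('side')[140:300,260:460]
cv2.imwrite('pics/s3.png',cv2.resize(t,None,fx=3.7,fy=3.7))
E
```

```text
4.75 [ 582.45 -222.52  209.25] grip 11.472275152243983 F [-0.47 -0.14 -1.32] shift [ 77.2  -19.97   0.54] turn [ 0. -0. -0.]
```

View pics/s3.png

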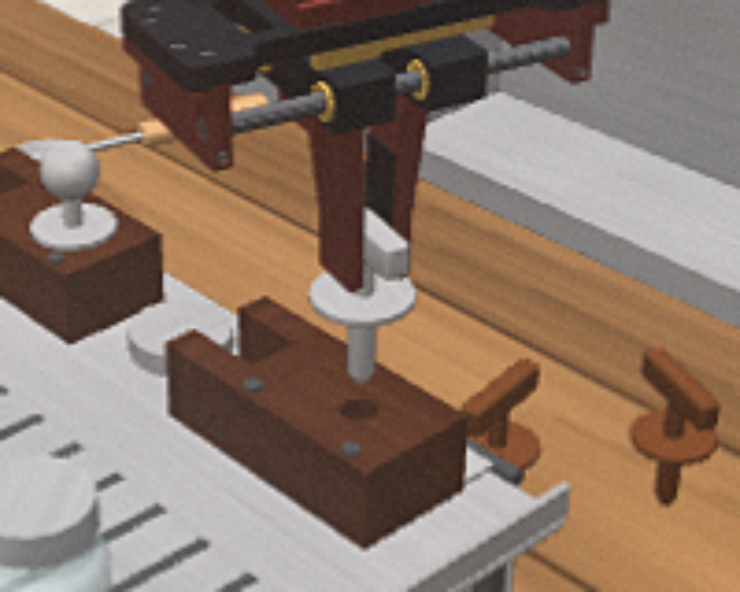

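The pin is clear of the bore and hangs upright, with the shank tip at crop (360,380) directly over the bore at (358,408). Next I carry it to the notch.

Call:
{"fn": "step_arm", "kwargs": {"series": [[0, 10, -2.6, 0, 0, 0, 0], [0, 22, -5.7, 0, 0, 0, 0], [0, 22, -5.7, 0, 0, 0, 0], [0, 15, -4, 0, 0, 0, 0], [0, 8.2, -2, 0, 0, 0, 0]]}}

```text
clock: 5.3
position: [584.0, -140.3, 208.1]
eef_rot: [-2.502, -1.898, 0.0]
contact_force: [0.4, 0.2, -1.2]
grip_width: 11.8
finger_force: 40.0
```

Call:
{"fn": "step_arm", "kwargs": {"series": [[0, 0, 0, 0, 0, 0, 0], [0, 0, 0, 0, 0, 0, 0], [0, 0, 0, 0, 0, 0, 0]]}}

```text
clock: 5.6
position: [583.9, -144.0, 208.7]
eef_rot: [2.506, 1.894, -0.0]
contact_force: [0.2, -0.0, -1.5]
grip_width: 11.5
finger_force: 40.0
```

```bash
python3 d.py 584.2 -142.8 153.7 -15.7; python3 - <<'E'
from h import *
t=eyes.snapshot('side')[140:300,260:460]
cv2.imwrite('pics/s4.png',cv2.resize(t,None,fx=3.7,fy=3.7))
E
```

```text
5.6 [ 583.89 -143.98  208.74] grip 11.457183446427038 F [ 0.18 -0.02 -1.46] shift [ 1.25 -0.04 55.04] turn [ 0.  0. -0.]
```

View pics/s4.png

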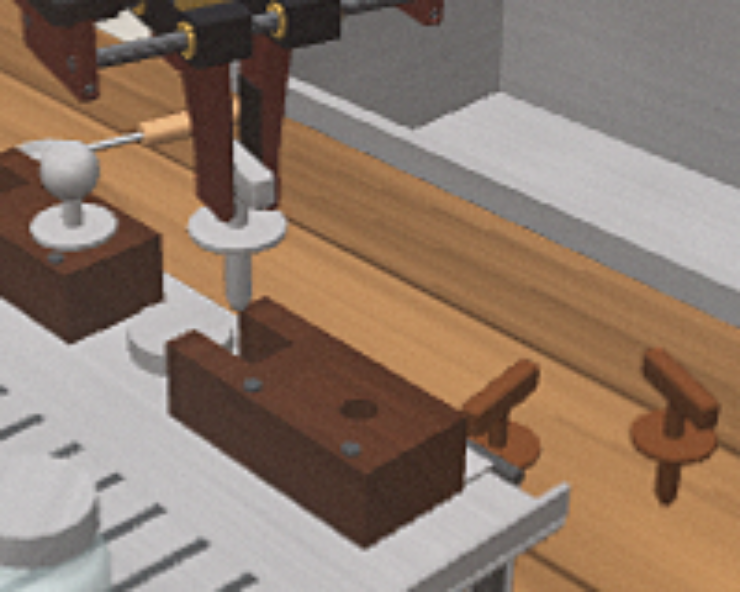

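The pin hangs upright over the notch: shank tip at crop (238,305), notch middle near (235,325). I'm lowering it now.

Call:
{"fn": "step_arm", "kwargs": {"series": [[0, 1, 0, 8, 0, 0, 0], [0, 0, 0, 12, 0, 0, 0], [0, 0, 0, 12, 0, 0, 0], [0, 0, 0, 10, 0, 0, 0], [0, 0, 0, 6, 0, 0, 0]]}}

```text
clock: 6.15
position: [583.7, -141.6, 158.9]
eef_rot: [-2.504, -1.895, 0.002]
contact_force: [-0.5, -0.9, -1.7]
grip_width: 12.2
finger_force: 40.0
```

Call:
{"fn": "step_arm", "kwargs": {"series": [[0, 0, 0, 4, 0, 0, 0], [0, 0, 0, 1.5, 0, 0, 0], [0, 0, 0, 0, 0, 0, 0], [0, 0, 0, 0, 0, 0, 0]]}}

```text
clock: 6.55
position: [584.6, -141.8, 155.5]
eef_rot: [2.505, 1.896, 0.001]
contact_force: [-0.9, -0.3, -1.3]
grip_width: 11.7
finger_force: 40.0
```

Call:
{"fn": "step_arm", "kwargs": {"series": [[0, 0, 0, 1, 0, 0, 0], [0, 0, 0, 0.7, 0, 0, 0], [0, 0, 0, 0, 0, 0, 0], [0, 0, 0, 0, 0, 0, 0]]}}

```text
clock: 6.95
position: [584.6, -141.7, 153.7]
eef_rot: [2.505, 1.896, 0.001]
contact_force: [-0.2, -0.9, 0.7]
grip_width: 11.7
finger_force: 40.0
```

Contact: the vertical force changed from −1.3 to +0.7 N, so the collar is on the bracket. I'm opening the gripper gently.

Call:
{"fn": "step_arm", "kwargs": {"series": [[0.2, 0, 0, 0, 0, 0, 0], [0.35, 0, 0, 0, 0, 0, 0], [0.6, 0, 0, 0, 0, 0, 0], [0.6, 0, 0, 0, 0, 0, 0], [0.6, 0, 0, 0, 0, 0, 0]]}}

```text
clock: 7.45
position: [584.3, -141.7, 153.4]
eef_rot: [-2.505, -1.896, -0.0]
contact_force: [0.7, -0.3, 0.6]
grip_width: 46.0
finger_force: 0.0
```

Call:
{"fn": "step_arm", "kwargs": {"series": [[0.6, 0, 0, -15, 0, 0, 0], [0.6, 0, 0, -30, 0, 0, 0], [0.6, 0, 0, -40, 0, 0, 0], [0.6, 0, 0, -40, 0, 0, 0], [0.6, 0, 0, -20, 0, 0, 0]]}}

```text
clock: 7.95
position: [585.2, -142.6, 303.4]
eef_rot: [2.503, 1.893, 0.006]
contact_force: [0.2, -0.1, -0.3]
grip_width: 52.5
finger_force: 0.0
```

Call:
{"fn": "step_arm", "kwargs": {"series": [[0.6, 0, 0, 0, 0, 0, 0], [0.6, 0, 0, 0, 0, 0, 0], [0.6, 0, 0, 0, 0, 0, 0]]}}

```text
clock: 8.25
position: [583.7, -141.4, 297.5]
eef_rot: [-2.504, -1.895, 0.002]
contact_force: [-0.7, -0.0, -1.5]
grip_width: 52.9
finger_force: 0.0
```

```bash
python3 - <<'E'
from h import *
t=eyes.snapshot('side')[140:300,260:460]
cv2.imwrite('pics/s5.png',cv2.resize(t,None,fx=3.7,fy=3.7))
P=np.array([[584.4,-142.5,144]]);print((proj('side',P)-[260,140])*3.7)
E
```

```text
[[237.18992966 326.54083236]]
```

View pics/s5.png

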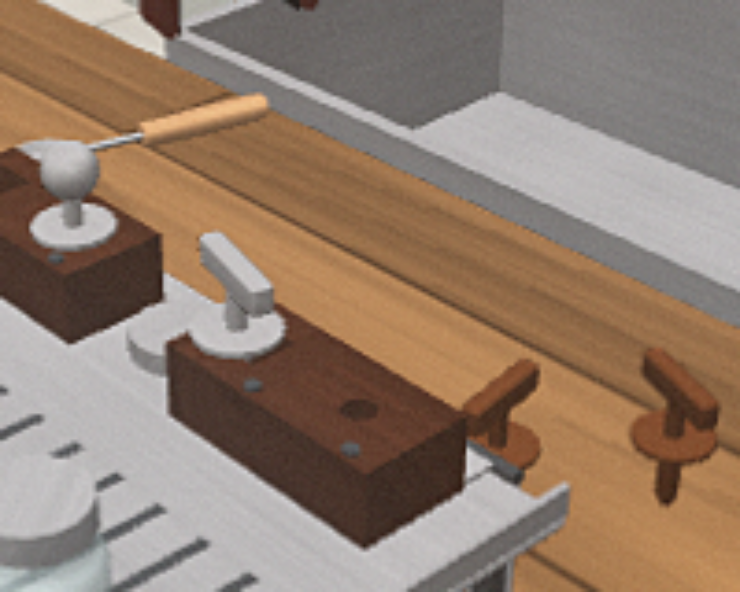

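The pin stands upright in the notch. Its collar is flat on the bracket, centred at about crop (237,328) against the predicted (237,327). The knob pin hasn't moved, and the gripper is clear.

```bash
python3 -c "
from cell import robot
print(robot.finish_job())"
```

```text
the job is handed in; nothing more can be done
None
```

The T-handled pin is parked upright in the flap bracket's notch with its collar resting on the bracket, the knobbed pin was left untouched, and the job is handed in; no verdict was returned.

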